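# Sort the tubing clamps: seized hinge to repair, free hinge to stock

### The job

Of the two look-alike white scissor-type tubing clamps on the bench one has a seized hinge; pinch their thumb grips together to find out which. Lay the clamp that closes flat in the rectangular stock tray, with its grips left pinched together, and lay the one that will not close flat in the round repair dish; let go of both.

Things in the scene. Friction and masses are not known exactly. Their poses are not given: they have to be found in the camera images.
- clamp_a_grip (a point): midpoint between the thumb grips of one clamp, 15 mm above its underside. White plastic scissor-type tubing clamp lying flat, 85 mm long, 70 g: two crossed limbs; at one end two upright round thumb grips (14 mm diameter, 30 mm tall, 48 mm over both when open), at the other the jaws, 16 mm high. x points from grips to jaws (pivot 38 mm, jaw tips 74 mm ahead), y runs through both grips, z up.
- clamp_a_arm (a joint): hinge of the clamp of clamp_a_grip, rad: 0 = grips fully apart (both clamps start at 0 to 0.05), 0.40 = grips fully pinched together. One of the two clamps is free, the other seized; which is not told.
- clamp_b_grip (a point): the same point and axes on the other clamp: same shape, size and weight. Pinching the grips along y with 2 N or more closes a free hinge (32 mm over the grips, which stay closed when let go); a seized hinge does not move. Held by the grips a clamp can be lifted and carried, closed or seized.
- clamp_b_arm (a joint): hinge of the clamp of clamp_b_grip, rad: 0 = grips fully apart (both clamps start at 0 to 0.05), 0.40 = grips fully pinched together. One of the two clamps is free, the other seized; which is not told.
- stock_tray_in (a point): centre of the inner floor of the stock tray: a white rectangular open tray, fixed to the bench, 150 mm along its x and 160 mm along its y (two small lugs project 10 mm further at the y ends), 22 mm high, walls 4 mm, inner floor 4 mm above the bench (142 x 152 mm inside). x, y along its sides, z up.
- repair_dish_in (a point): centre of the inner floor of the repair dish: a round shallow steel dish, fixed to the bench, 162 mm across the rim, 22 mm high, walls 3 mm, inner floor 4 mm above the bench and 150 mm across. z up.
There are look-alikes about, which are no part of the job. Leave any black or yellow look-alike of the part that bears clamp_a_grip alone.

How it is judged:
By the outcome, as a careful person would: the job done as asked, in the order asked, and still so for the second after the job is handed in, with the robot touching nothing.
It also fails if it takes over 48 s, if anything falls off the work surface, if the arm or the gripper's body presses on something with over 40 N, if the wrist force passes 120 N, or if a joint passes its speed limit or range.

### The arm

A 7-joint arm with a two-finger parallel gripper is mounted at the origin on a cart in front of the work surface, level with it; the furniture and walls round the work are solid. World frame = base frame: x ahead of the robot, y to its left, z up, the work surface at z = 0. Lengths are in m, angles in rad, forces in N, time in s.
With the tool pointing down it reaches from about 0.425 to 0.875 m from the base axis. Payload 4.7 kg.
Tool frame: the origin (TCP) lies midway between the tips of the shut fingers; the grasp point (between the pads) lies 19 mm behind it (ctrl.grip_point_offset is the distance from the TCP to the grasp point, in m); z points along the fingers, y is the line along which they close (so a half turn about z gives the same grasp; the last joint's range is limited). The gripper opens to 87 mm and grips with 3 to 60 N. Pads are 19 mm wide; open, the fingers measure 117 mm over their backs; the gripper's body (75 mm by 190 mm) begins 51 mm behind the grasp point.
Start: joints at [-1.172, 0.321, -0.07, 1.45, 0.023, 1.371, -0.057], TCP at [0.244, 0.602, 0.223] pointing down, gripper open.
Joint ranges: [-2.86, 2.86], [-0.3, 2.09], [-1.38, 1.24], [0.06, 2.45], [-1.56, 4.7], [0.09, 2.05], [-2.69, 2.69]. Speed limits (rad/s): [2.57, 2.57, 3.14, 3.14, 3.14, 3.14, 3.14].

### API

Orientations are given as a rotation vector (axis times angle).
In Python, from bench import ctrl gives the robot as it stands.
- The arm moves only by the tool move_arm, never from a script. Its argument "increments" is text: rows parted by semicolons, each of 7 numbers parted by spaces: the shift along the world's x, y, z in mm, then the turn, a rotation vector about the world's x, y, z in degrees, then the closure in counts, from 0 (fully open) to 255 (shut). A call has exactly 8 rows; each row shifts and turns the commanded pose from where the row before left it; what a row does not reach is not made up. A row lasts 1/12 s, in which the tool goes at most 41.7 mm and 7.16 degrees, less where a joint would pass 70% of its speed; a pose out of reach is approached as far as the arm can. A call with a gripper value outside its range is refused whole. The fingers move at their own pace and stop on an object; "grip_force" is the grip in N (left out, the last holds). Time passes only in rows, so rows that do not move let the fingers close, or fill a call up. It gives the time, the measured TCP pose, the force, the opening and the grip force at its end, in the units of the state.
- ctrl.get_state(): the state, without advancing time (a new reading comes with each control period).
- ctrl.get_image(name): name is "scene" or "top"; returns a dict with "frame" (420x560x3 uint8, red, green, blue), "depth" (420x560 float32, m along the optical axis (not along the pixel's ray), 0 where there is no reading), "fx", "fy", "cx", "cy" (pixels), "k1" (the pictures are not rectified: a ray, as slopes to the right and down, at radius r is drawn at 1 + k1 r^2 times it, then the intrinsics apply), "position" and "orientation" of the camera in the world. Camera axes: x right, y down, z forward; pixel columns grow to the right and rows downward; lengths in m; the calibration is good to about 2 mm. A picture is of the moment at which its call begins.
- ctrl.close_job(): hands the job in; it is judged then, once.
Trained networks look in a picture, given as the dict that the camera call returned (one of the last four; its "shot" number tells which), for a name from the list of things; names that differ only in an ending like _2 or _b are one class to them, and where a whole thing is asked for, a point or a joint stands for the part that bears it (a point fixed in the world has none). Each returns a list of dicts, best first, with "score" (0 to 1); they miss things now and then, are a little off and sometimes report something else, mostly with a low value. They report only what shows in the picture. A call takes as long as a camera call. They do not tell look-alikes from the thing itself.
- ctrl.find_in(target, picture): "centre" ([x, y, z] in m, in world coordinates, good to about 4 mm: the middle of the surface that is visible of it).
- ctrl.silhouettes(target, picture): "region" (420x560 bool, what is visible of it).
The state is a dict: "time": time; "joint_positions": joint angles; "qd": joint speeds; "joint_torque": joint torques, N m; "position": TCP position; "tool_rot": TCP orientation; "ft_force": force on the tool from outside, world axes, zero at the start; "torque": the same for the moment, N m; "grip_width": opening from 0.0 (shut) to 1.0 (fully open); "grip_force": force on a finger pad.
Only numpy, scipy, OpenCV 4.12 (cv2) and the standard library are available. Lean on these libraries where they do the work, as an engineer would, in place of code of your own. Each camera call takes 0.05 s, during which the arm holds its last target. There are 200 camera calls.

## Working session

There is one attempt and no reset: what is moved stays moved. The work goes in short steps, Python scripts to look and compute and a tool call to move; the robot and the scene stay as the last step left them, time stands still between calls to the robot, and variables do not carry over. Pictures are saved under pics/ and viewed, at most 10 in all, crops included, and the job is handed in when it is done.

Besides the shell and the picture viewer there is one more tool, called after ">>>" in YAML: its name, and indented under it one key for each argument. move_arm: Moves the arm, as the interface text tells. Its arguments: {"type":"object","properties":{"increments":{"type":"string"},"grip_force":{"type":"number"}},"required":["increments"]}

```bash
mkdir -p pics; cat > h.py <<'E'
import numpy as np, cv2
from bench import ctrl
from scipy.spatial.transform import Rotation as R
def rot(o):
    o=np.array(o,float)
    return o if o.shape==(3,3) else (R.from_rotvec(o) if o.size==3 else R.from_quat(o)).as_matrix()
def cloud(p):
    h,w=p['depth'].shape; u,v=np.meshgrid(np.arange(w),np.arange(h))
    K=np.array([[p['fx'],0,p['cx']],[0,p['fy'],p['cy']],[0,0,1]])
    s=cv2.undistortPoints(np.stack([u,v],-1).reshape(-1,1,2).astype(np.float64),K,np.array([p['k1'],0,0,0.])).reshape(h,w,2)
    d=p['depth'][...,None]; c=np.concatenate([s*d,d],-1)
    return c@rot(p['orientation']).T+np.array(p['position'])
E
python3 - <<'E'
from h import *
for n in('top','scene'):
    p=ctrl.get_image(n); cv2.imwrite(f'pics/{n}0.png',cv2.resize(p['frame'][...,::-1],(800,600)) )
    print(n,p['position'],p['orientation'],p['fx'],p['k1'])
    c=cloud(p)
    for t in('clamp_a_grip','clamp_a_arm','stock_tray_in','repair_dish_in'):
        for f in ctrl.find_in(t,p): print(t,np.round(f['centre'],3),round(f['score'],2))
    for f in ctrl.silhouettes('clamp_a_grip',p):
        m=f['region']; q=c[m&(p['depth']>0)]; v,u=np.nonzero(m)
        print('sil',round(f['score'],2),m.sum(),'px',u.mean()*10/7,v.mean()*10/7,np.round(q.mean(0),3),'z',np.round(q[:,2].max(),3),p['frame'][m].mean(0).round())
print(ctrl.get_state())
E
```

```text
top [ 0.28450574 -0.04381362  1.37280371] [-2.12784499  2.14455947 -0.14273605] 483.45020458481395 -0.16089847759301196
clamp_a_grip [ 0.641 -0.224  0.011] 0.65
clamp_a_grip [ 0.329 -0.423  0.013] 0.61
clamp_a_grip [ 0.507 -0.11   0.014] 0.55
clamp_a_arm [ 0.511 -0.123  0.014] 0.65
clamp_a_arm [ 0.65  -0.216  0.017] 0.65
stock_tray_in [ 0.48  -0.312  0.004] 0.82
stock_tray_in [0.496 0.338 0.003] 0.71
repair_dish_in [0.495 0.335 0.004] 0.66
sil 0.74 161 px 501.41969831410825 223.93966282165042 [ 0.64  -0.219  0.015] z 0.034 [217. 204.  31.]
sil 0.6 273 px 605.4788069073784 378.0062794348509 [ 0.326 -0.418  0.013] z 0.034 [47. 47. 47.]
scene [-0.29605774 -1.11652744  0.65780826] [-1.93173007  0.63458336 -0.40839465] 515.811480490421 -0.10752695593723123
clamp_a_grip [ 0.328 -0.429  0.012] 0.71
clamp_a_grip [ 0.652 -0.226  0.012] 0.67
clamp_a_grip [ 0.484 -0.116  0.016] 0.47
clamp_a_arm [ 0.484 -0.138  0.015] 0.59
clamp_a_arm [ 0.332 -0.41   0.014] 0.57
clamp_a_arm [ 0.65  -0.219  0.011] 0.56
repair_dish_in [0.495 0.339 0.004] 0.89
repair_dish_in [ 0.484 -0.14   0.014] 0.62
sil 0.77 243
[... 283 characters left out ...]
.]
{'time': 0.6, 'joint_positions': array([-1.17188801,  0.32095518, -0.07009422,  1.45050305,  0.02259619,
        1.37083307, -0.05689461]), 'qd': array([-0.00169066,  0.00066057,  0.00044488,  0.00090714,  0.00049594,
        0.00112011,  0.00113592]), 'joint_torque': array([ 3.40824636e-04, -4.90798616e+01, -4.02366584e-01, -3.12613177e+01,
       -6.36447757e-02,  3.38432123e-02,  2.23822872e-05]), 'position': array([0.2440267 , 0.60246205, 0.22261408]), 'tool_rot': array([6.00693220e-01, 3.08356765e+00, 1.23468934e-04]), 'ft_force': array([-0.04775838, -0.34655367, -0.3483475 ]), 'torque': array([0.00036801, 0.02092005, 0.05050754]), 'grip_force': 0.0, 'grip_width': 0.9983344134534903}
```

View pics/top0.png

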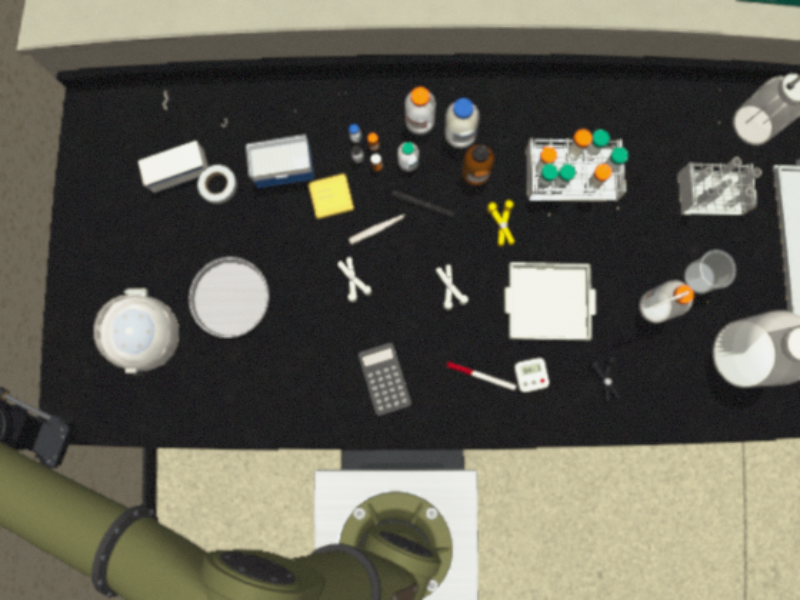

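View pics/scene0.png

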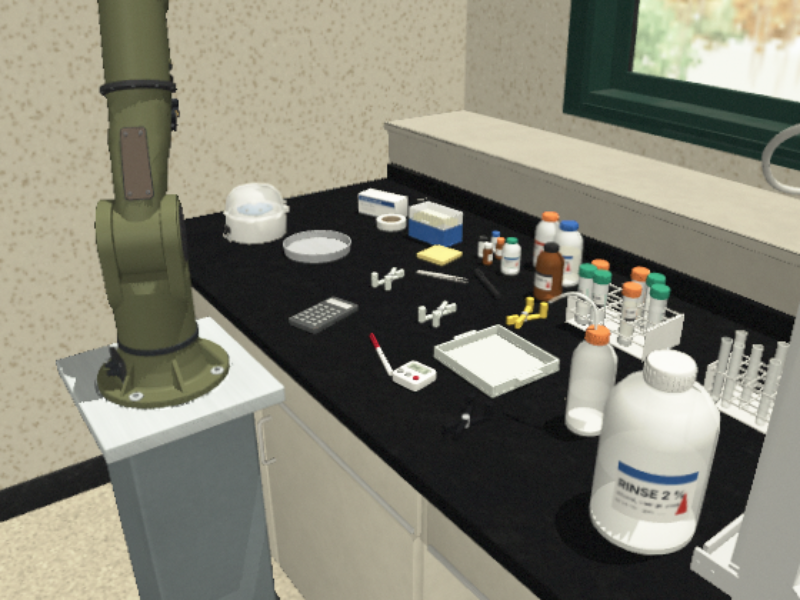

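The top view shows white clamps near px (353,279) and (452,286), the tray at (550,300), the dish at (229,297), and the yellow and black look-alikes at (502,222) and (606,378). Next I'll fit the clamp poses from depth.

```bash
python3 - <<'E'
from h import *
p=ctrl.get_image('top'); s=ctrl.get_image('scene'); c=cloud(p); cs=cloud(s)
f=p['frame']
cv2.imwrite('pics/crop.png',cv2.resize(f[170:225,225:340,::-1],None,fx=6,fy=6,interpolation=cv2.INTER_CUBIC))
for (u,v) in((353,279),(452,286)):
    u0,v0=int(u*.7),int(v*.7); m=np.zeros(f.shape[:2],bool); m[v0-18:v0+19,u0-18:u0+19]=1
    m&=(f.min(-1)>110)
    q=c[m]; ctr=np.median(q,0); print('clamp',ctr.round(3),m.sum())
    qs=cs[(np.hypot(cs[...,0]-ctr[0],cs[...,1]-ctr[1])<.06)&(s['frame'].min(-1)>90)&(cs[...,2]<.05)]
    for nm,Q in(('top',q),('scene',qs)):
        hi=Q[Q[:,2]>.022]
        print(nm,len(Q),len(hi),'zmax',Q[:,2].max().round(3))
        if len(hi)>4:
            _,l,k=cv2.kmeans(hi[:,:2].astype(np.float32),2,None,(3,50,1e-5),5,cv2.KMEANS_PP_CENTERS)
            print(k.round(4).tolist(),np.bincount(l.ravel()),'mid',k.mean(0).round(4),'sep',np.linalg.norm(k[0]-k[1]).round(4),'mean all',Q.mean(0).round(4))
    w,V=np.linalg.eigh(np.cov(q[:,:2].T)); print('axis',V[:,1].round(3),np.ptp((q[:,:2]@V),axis=0).round(3))
for n,t in (('tray',(550,300)),('dish',(229,297))):
    u0,v0=int(t[0]*.7),int(t[1]*.7); m=np.zeros(f.shape[:2],np.uint8); m[v0-45:v0+46,u0-45:u0+46]=1
    z=c[...,2]; mm=(m>0)&(z>.012)&(z<.03); q=c[mm]
    print(n,'rim',q.min(0).round(3),q.max(0).round(3),((q.min(0)+q.max(0))/2).round(3), cv2.minAreaRect((q[:,:2]*1000).astype(np.float32)))
E
```

```text
clamp [0.526 0.085 0.014] 253
top 253 47 zmax 1.373
[[0.5002999901771545, 0.0681999996304512], [0.28450000286102295, -0.043800000101327896]] [44  3] mid [0.3924 0.0122] sep 0.2431 mean all [0.5262 0.0805 0.0305]
scene 179 31 zmax 0.032
[[0.5037999749183655, 0.04780000075697899], [0.4903999865055084, 0.07699999958276749]] [16 15] mid [0.4971 0.0624] sep 0.0321 mean all [0.5196 0.0738 0.0126]
axis [-0.895 -0.446] [0.049 0.321]
clamp [ 0.508 -0.11   0.014] 255
top 255 44 zmax 0.035
[[0.47440001368522644, -0.10649999976158142], [0.4846000075340271, -0.13680000603199005]] [22 22] mid [ 0.4795 -0.1216] sep 0.032 mean all [ 0.5115 -0.1124  0.014 ]
scene 223 41 zmax 0.032
[[0.47350001335144043, -0.11089999973773956], [0.48429998755455017, -0.14190000295639038]] [20 21] mid [ 0.4789 -0.1264] sep 0.0327 mean all [ 0.5023 -0.1195  0.0131]
axis [-0.939 -0.343] [0.051 0.09 ]
tray rim [ 0.353 -0.431  0.012] [ 0.615 -0.212  0.03 ] [ 0.484 -0.321  0.021] ((484.339599609375, -312.83251953125), (292.8431701660156, 188.64703369140625), 10.772797584533691)
dish rim [0.367 0.252 0.012] [0.576 0.461 0.03 ] [0.471 0.357 0.021] ((481.9947814941406, 371.6835021972656), (162.1361083984375, 243.4811553955078), 18.84248924255371)
```

View pics/crop.png

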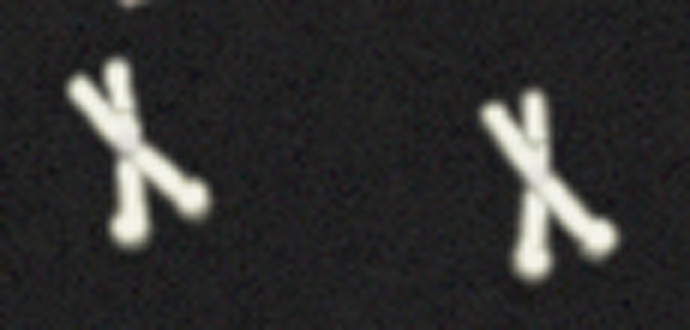

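```bash
cat >> h.py <<'E'
def grips(p,ctr,r=.06,zmin=.022):
    c=cloud(p); Q=c[(np.hypot(c[...,0]-ctr[0],c[...,1]-ctr[1])<r)&(p['frame'].min(-1)>90)&(c[...,2]<.05)&(c[...,2]>zmin)]
    _,l,k=cv2.kmeans(Q[:,:2].astype(np.float32),2,None,(3,50,1e-5),5,cv2.KMEANS_PP_CENTERS)
    k=k[np.argsort(-k[:,1])]; d=k[0]-k[1]
    return k.mean(0).round(4),'yaw',np.degrees(np.arctan2(-d[0],d[1])).round(1),'sep',np.linalg.norm(d).round(4),np.bincount(l.ravel())
E
python3 - <<'E'
from h import *
p=ctrl.get_image('top'); c=cloud(p)
print(grips(p,(.526,.08)),grips(p,(.508,-.11)))
for n,t,w in (('stock_tray_in',(.48,-.312),.13),('repair_dish_in',(.495,.337),.1)):
    m=(np.hypot(c[...,0]-t[0],c[...,1]-t[1])<w)&(p['frame'].min(-1)>100)
    k,l,st,ce=cv2.connectedComponentsWithStats(m.astype(np.uint8)); i=1+st[1:,4].argmax()
    q=c[l==i]; q=q[q[:,2]<.03]
    print(n,st[i],cv2.minAreaRect((q[:,:2]*1000).astype(np.float32)),cv2.minEnclosingCircle((q[:,:2]*1000).astype(np.float32)),q[q[:,2]<.009].mean(0).round(4))
E
```

```text
(array([0.4988, 0.068 ], dtype=float32), 'yaw', np.float32(25.2), 'sep', np.float32(0.0319), array([22, 21])) (array([ 0.4818, -0.1212], dtype=float32), 'yaw', np.float32(11.5), 'sep', np.float32(0.0314), array([24, 21]))
stock_tray_in [ 353  183   64   55 3207] ((484.574951171875, -313.9998779296875), (185.3402862548828, 158.2456512451172), 88.21798706054688) ((483.799560546875, -313.9232482910156), 111.43463134765625) [ 0.4832 -0.3121  0.0037]
repair_dish_in [ 132  180   56   57 2462] ((494.9968566894531, 333.4908447265625), (163.56956481933594, 161.427978515625), 83.93929290771484) ((498.43359375, 336.75433349609375), 86.26094818115234) [0.4948 0.3349 0.0041]
```

>>> move_arm:
  increments: "15.8 -33.5 0 0 0 -7 0;15.8 -33.5 0 0 0 -7 0;15.8 -33.5 0 0 0 -7 0;15.8 -33.5 0 0 0 -7 0;15.8 -33.5 0 0 0 -7 0;15.8 -33.5 0 0 0 -7 0;15.8 -33.5 0 0 0 -7 0;15.8 -33.5 0 0 0 -7 0"
  grip_force: 15

```text
time: 1.42
position: [0.3709, 0.3328, 0.2229]
tool_rot: [-1.985, -2.435, -0.001]
ft_force: [-0.6, -0.3, -0.3]
grip_width: 1.001
grip_force: 0.0
```

>>> move_arm:
  increments: "15.8 -33.5 -10 0 0 -7 0;15.8 -33.5 -10 0 0 -7 0;15.8 -33.5 -10 0 0 -7 0;15.8 -33.5 -10 0 0 -7 0;15.8 -33.5 -10 0 0 -7 0;15.8 -33.5 -10 0 0 -7 0;15.8 -33.5 -10 0 0 -7 0;15.8 -33.5 -10 0 0 -7 0"

```text
time: 2.08
position: [0.4974, 0.0648, 0.1426]
tool_rot: [-2.896, -1.218, -0.002]
ft_force: [0.2, 0.6, 0.2]
grip_width: 1.004
grip_force: 0.0
```

```bash
cat > st.py <<'E'
from h import *
s=ctrl.get_state(); M=rot(s['tool_rot']); print('t',round(s['time'],2),'pos',(s['position']*1000).round(1),'ytool deg',np.degrees(np.arctan2(M[1,1],M[0,1])).round(1),'ztool',M[:,2].round(3),'j',s['joint_positions'].round(2),'w',round(s['grip_width'],3),'F',s['grip_force'],'ft',s['ft_force'].round(1))
E
python3 st.py
```

```text
t 2.08 pos [497.4  64.8 142.6] ytool deg -44.4 ztool [ 0.001  0.001 -1.   ] j [-0.64  0.06  0.47  1.93 -0.03  1.16 -0.93] w 1.004 F 0.0 ft [0.2 0.6 0.2]
```

>>> move_arm:
  increments: "0 1 -20 0 0 -7 0;0 0 -20 0 0 -7 0;0 0 -20 0 0 -6.6 0;0 0 -25 0 0 0 0;0 0 -25 0 0 0 0;0 0 -20 0 0 0 0;0 0 -8 0 0 0 0;0 0 0 0 0 0 0"

```text
time: 2.75
position: [0.4952, 0.0671, 0.0029]
tool_rot: [3.064, 0.689, -0.006]
ft_force: [-0.3, 0.4, 0.3]
grip_width: 0.997
grip_force: 0.0
```

>>> move_arm:
  increments: "0 0 0 0 0 0 150;0 0 0 0 0 0 190;0 0 0 0 0 0 230;0 0 0 0 0 0 230;0 0 0 0 0 0 230;0 0 0 0 0 0 230;0 0 0 0 0 0 230;0 0 0 0 0 0 230"

```text
time: 3.42
position: [0.4969, 0.0676, 0.0048]
tool_rot: [-3.065, -0.689, -0.0]
ft_force: [-0.2, -0.3, 2.0]
grip_width: 0.523
grip_force: 15.0
```

```bash
python3 st.py
```

```text
t 3.42 pos [496.9  67.6   4.8] ytool deg -64.6 ztool [ 0.  0. -1.] j [-0.62  0.25  0.48  2.05 -0.15  0.87 -1.19] w 0.523 F 15.001196139492095 ft [-0.2 -0.3  2. ]
```

>>> move_arm:
  increments: "0 0 0 0 0 0 255;0 0 0 0 0 0 255;0 0 0 0 0 0 255;0 0 0 0 0 0 255;0 0 0 0 0 0 255;0 0 0 0 0 0 255;0 0 0 0 0 0 255;0 0 0 0 0 0 255"

```text
time: 4.08
position: [0.4969, 0.0675, 0.0048]
tool_rot: [-3.065, -0.689, -0.0]
ft_force: [-2.4, 0.6, 5.8]
grip_width: 0.518
grip_force: 15.0
```

>>> move_arm:
  increments: "0 0 0 0 0 0 0;0 0 0 0 0 0 0;0 0 0 0 0 0 0;0 0 25 0 0 0 0;0 0 35 0 0 0 0;-4 -30 20 0 0 -3 0;-5 -38 0 0 0 -4 0;-4 -38 0 0 0 0 0"

```text
time: 4.75
position: [0.4848, -0.0389, 0.086]
tool_rot: [-3.101, -0.501, -0.006]
ft_force: [0.7, -0.3, -0.4]
grip_width: 0.974
grip_force: 0.0
```

>>> move_arm:
  increments: "-4 -38 0 0 0 0 0;0 -30 -5 0 0 0 0;0 -14 -15 0 0 0 0;0 -2 -25 0 0 0 0;0 0 -25 0 0 0 0;0 0 -10 0 0 0 0;0 0 0 0 0 0 0;0 0 0 0 0 0 0"

```text
time: 5.42
position: [0.4796, -0.1225, 0.0045]
tool_rot: [3.101, 0.501, -0.002]
ft_force: [0.8, -0.0, 0.6]
grip_width: 0.997
grip_force: 0.0
```

```bash
python3 st.py; python3 - <<'E'
from h import *
p=ctrl.get_image('scene'); print(grips(p,(.508,-.11)))
cv2.imwrite('pics/s1.png',cv2.resize(p['frame'][160:270,240:400,::-1],None,fx=5,fy=5))
E
```

```text
t 5.42 pos [ 479.6 -122.5    4.5] ytool deg -71.6 ztool [-0.001 -0.    -1.   ] j [-0.39  0.26  0.64  2.07 -0.2   0.87 -0.88] w 0.997 F 0.0 ft [ 0.8 -0.   0.6]
(array([ 0.4785, -0.1272], dtype=float32), 'yaw', np.float32(18.4), 'sep', np.float32(0.0335), array([20, 19]))
```

View pics/s1.png

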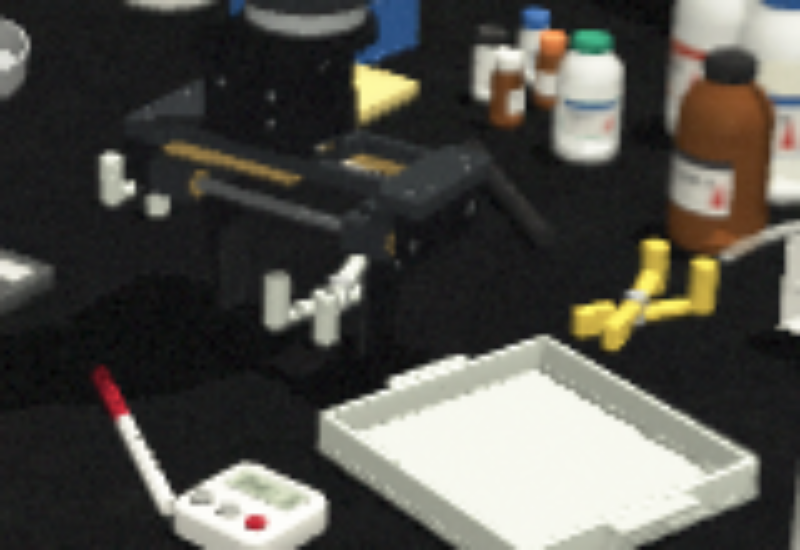

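The crop shows the right clamp's two grips at about (278,300) and (325,315), between the open fingers. The tool is straddling them, so I'll close.

>>> move_arm:
  increments: "0 0 0 0 0 0 150;0 0 0 0 0 0 190;0 0 0 0 0 0 230;0 0 0 0 0 0 230;0 0 0 0 0 0 230;0 0 0 0 0 0 255;0 0 0 0 0 0 255;0 0 0 0 0 0 255"

```text
time: 6.13
position: [0.4798, -0.1225, 0.0046]
tool_rot: [3.101, 0.501, -0.0]
ft_force: [0.3, -0.5, 1.0]
grip_width: 0.475
grip_force: 3.5
```

>>> move_arm:
  increments: "0 0 0 0 0 0 255;0 0 0 0 0 0 255;0 0 0 0 0 0 255;0 0 0 0 0 0 255;0 0 0 0 0 0 255;0 0 0 0 0 0 255;0 0 0 0 0 0 255;0 0 0 0 0 0 255"

```text
time: 6.8
position: [0.4798, -0.1226, 0.0046]
tool_rot: [3.101, 0.501, -0.0]
ft_force: [-0.1, -0.2, 2.8]
grip_width: 0.357
grip_force: 15.0
```

>>> move_arm:
  increments: "0 0 15 0 0 0 255;0 0 30 0 0 0 255;-5 -20 20 0 0 -3.4 255;-6 -35 0 0 0 -3.4 255;-6 -35 0 0 0 -3.4 255;-6 -35 0 0 0 -3.4 255;-5 -35 0 0 0 -3.4 255;-4 -28.5 0 0 0 -3.5 255"
  grip_force: 20

```text
time: 7.47
position: [0.447, -0.3135, 0.0696]
tool_rot: [3.14, -0.065, 0.001]
ft_force: [0.6, -0.2, -1.1]
grip_width: 0.356
grip_force: 20.0
```

```bash
python3 st.py; python3 - <<'E'
from h import *
p=ctrl.get_image('scene')
cv2.imwrite('pics/s2.png',cv2.resize(p['frame'][140:300,240:420,::-1],None,fx=3.7,fy=3.7))
E
```

```text
t 7.47 pos [ 447.  -313.5   69.6] ytool deg -92.4 ztool [ 0.    -0.001 -1.   ] j [-0.15  0.3   0.82  1.91 -0.25  1.04 -0.84] w 0.356 F 19.998076376505196 ft [ 0.6 -0.2 -1.1]
```

View pics/s2.png

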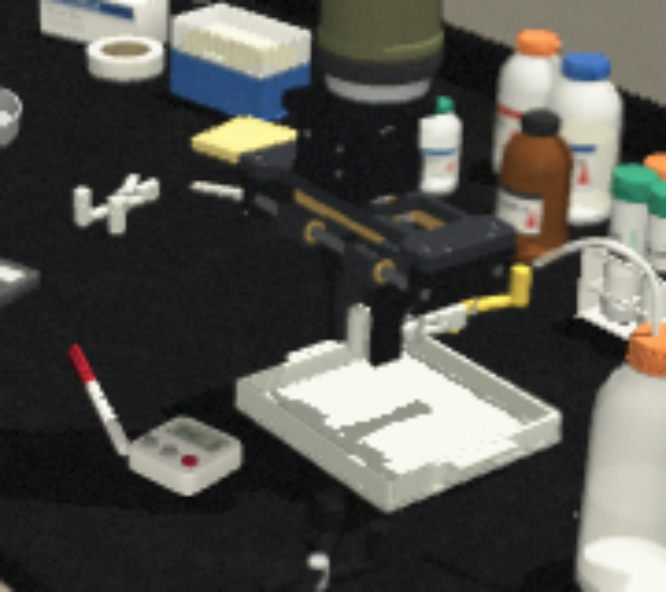

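The clamp hangs level over the tray, with its shadow on the tray floor. The other clamp is undisturbed at (115,205). I'll lower this one and release it.

>>> move_arm:
  increments: "0 0 -20 0 0 0 255;0 0 -20 0 0 0 255;0 0 -12 0 0 0 255;0 0 -6 0 0 0 255;0 0 -2.3 0 0 0 255;0 0 0 0 0 0 255;0 0 0 0 0 0 255;0 0 0 0 0 0 200"

```text
time: 8.18
position: [0.4486, -0.3112, 0.0099]
tool_rot: [3.14, -0.058, 0.002]
ft_force: [-0.1, 0.1, -1.0]
grip_width: 0.355
grip_force: 20.0
```

>>> move_arm:
  increments: "0 0 0 0 0 0 100;0 0 0 0 0 0 100;0 0 0 0 0 0 100;0 0 0 0 0 0 100;0 0 15 0 0 0 100;0 0 30 0 0 0 100;0 0 35 0 0 0 60;0 0 0 0 0 0 0"

```text
time: 8.85
position: [0.4512, -0.3139, 0.0952]
tool_rot: [3.137, -0.06, 0.015]
ft_force: [1.1, -1.0, 1.0]
grip_width: 0.685
grip_force: 0.0
```

```bash
python3 st.py; python3 - <<'E'
from h import *
p=ctrl.get_image('scene')
print(grips(p,(.526,.08)))
cv2.imwrite('pics/s3.png',cv2.resize(p['frame'][140:300,240:420,::-1],None,fx=3.7,fy=3.7))
E
```

```text
t 8.85 pos [ 451.2 -313.9   95.2] ytool deg -92.2 ztool [ 0.009 -0.004 -1.   ] j [-0.17  0.26  0.84  1.89 -0.22  1.08 -0.86] w 0.685 F 0.0 ft [ 1.1 -1.   1. ]
(array([0.4982, 0.0641], dtype=float32), 'yaw', np.float32(26.8), 'sep', np.float32(0.0305), array([13, 13]))
```

View pics/s3.png

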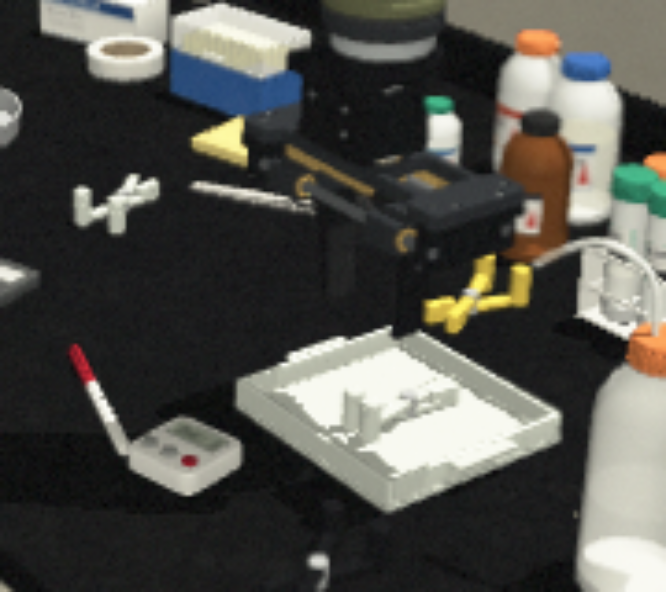

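The clamp lies flat in the tray with its grips pinched, at (400,408). Next I'll fetch the seized one.

>>> move_arm:
  increments: "3 20 0 0 0 0 0;5 38 0 0 0 3 0;5 38 0 0 0 4 0;5 38 0 0 0 4 0;5 38 0 0 0 4 0;5 38 0 0 0 4 0;5 38 0 0 0 4 0;5 38 0 0 0 4.3 0"

```text
time: 9.57
position: [0.4852, -0.023, 0.0887]
tool_rot: [-3.064, -0.689, 0.001]
ft_force: [1.3, -0.3, 0.1]
grip_width: 0.998
grip_force: 0.0
```

>>> move_arm:
  increments: "5 38 0 0 0 0 0;4 36 0 0 0 0 0;2 18 -10 0 0 0 0;0 0 -25 0 0 0 0;0 0 -25 0 0 0 0;0 0 -17 0 0 0 0;0 0 -7 0 0 0 0;0 0 0 0 0 0 0"

```text
time: 10.23
position: [0.4946, 0.0658, 0.0028]
tool_rot: [3.065, 0.682, -0.008]
ft_force: [0.2, -0.9, -0.5]
grip_width: 1.001
grip_force: 0.0
```

```bash
python3 st.py
```

```text
t 10.23 pos [494.6  65.8   2.8] ytool deg -64.9 ztool [-0.005 -0.002 -1.   ] j [-0.65  0.26  0.51  2.06 -0.16  0.87 -1.18] w 1.001 F 0.0 ft [ 0.2 -0.9 -0.5]
```

>>> move_arm:
  increments: "1 0.5 0 0 0 0 150;0 0 0 0 0 0 190;0 0 0 0 0 0 230;0 0 0 0 0 0 255;0 0 0 0 0 0 255;0 0 0 0 0 0 255;0 0 0 0 0 0 255;0 0 0 0 0 0 255"

```text
time: 10.9
position: [0.4979, 0.0676, 0.0055]
tool_rot: [-3.066, -0.684, -0.0]
ft_force: [-0.2, -0.6, 1.2]
grip_width: 0.521
grip_force: 20.0
```

>>> move_arm:
  increments: "0 0 0 0 0 0 255;0 0 0 0 0 0 255;0 0 0 0 0 0 255;0 0 0 0 0 0 255;0 0 0 0 0 0 255;0 0 20 0 0 0 255;0 0 25 0 0 0 255;0 0 20 0 0 0 255"

```text
time: 11.57
position: [0.4975, 0.0671, 0.0707]
tool_rot: [3.066, 0.683, -0.001]
ft_force: [0.2, 0.9, 0.2]
grip_width: 0.521
grip_force: 20.0
```

```bash
python3 st.py
```

```text
t 11.57 pos [497.5  67.1  70.7] ytool deg -64.9 ztool [-0.001 -0.001 -1.   ] j [-0.68  0.15  0.53  2.   -0.09  1.01 -1.24] w 0.521 F 19.99853363726288 ft [0.2 0.9 0.2]
```

>>> move_arm:
  increments: "-3 25 0 0 0 0 255;-4 35 0 0 0 0 255;-5 38 0 0 0 0 255;-5 38 0 0 0 0 255;-5 38 0 0 0 0 255;-5 38 0 0 0 0 255;-3.5 28 0 0 0 0 255;-2 14 0 0 0 0 255"

```text
time: 12.23
position: [0.4633, 0.3263, 0.0695]
tool_rot: [-3.063, -0.692, 0.001]
ft_force: [-0.1, 0.4, -0.9]
grip_width: 0.521
grip_force: 20.0
```

```bash
python3 st.py; python3 - <<'E'
from h import *
p=ctrl.get_image('scene')
cv2.imwrite('pics/s4.png',cv2.resize(p['frame'][110:260,130:310,::-1],None,fx=3.7,fy=3.7))
E
```

```text
t 12.23 pos [463.3 326.3  69.5] ytool deg -64.5 ztool [-0.001  0.001 -1.   ] j [-0.97  0.28  0.35  1.85 -0.11  1.03 -1.7 ] w 0.521 F 19.999037920497358 ft [-0.1  0.4 -0.9]
```

View pics/s4.png

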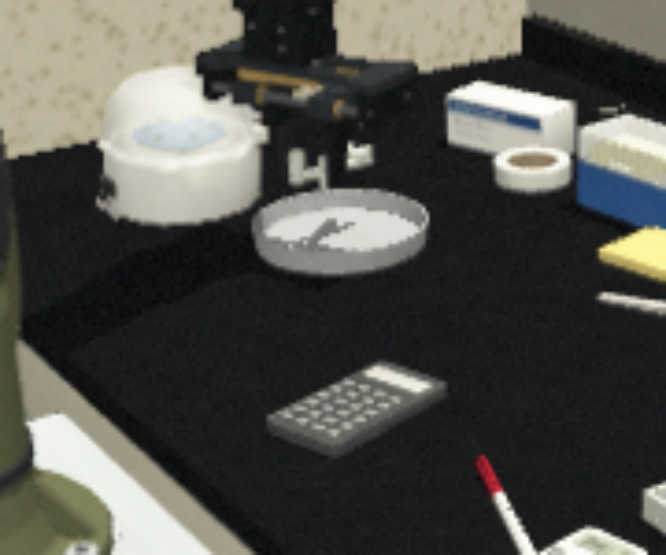

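The seized clamp hangs level over the dish at (330,165). The gripper body is close to the centrifuge at (180,150), so I'll turn it about 64° away before lowering.

>>> move_arm:
  increments: "3 -2.5 0 0 0 7.1 255;3 -2.5 0 0 0 7.1 255;4 -2.5 0 0 0 7.1 255;4 -2.5 0 0 0 7.1 255;4 -2.5 0 0 0 7.1 255;4 -2.5 0 0 0 7.1 255;4 -2.5 0 0 0 7.1 255;4 -2.5 0 0 0 7.1 255"

```text
time: 12.95
position: [0.4958, 0.2992, 0.0697]
tool_rot: [2.367, 2.064, -0.002]
ft_force: [0.4, -0.1, -0.8]
grip_width: 0.524
grip_force: 20.0
```

>>> move_arm:
  increments: "0 0 0 0 0 7.1 255;0 0 -20 0 0 0 255;0 0 -20 0 0 0 255;0 0 -13 0 0 0 255;0 0 -5 0 0 0 255;0 0 -2 0 0 0 255;0 0 0 0 0 0 255;0 0 0 0 0 0 255"

```text
time: 13.62
position: [0.496, 0.3014, 0.0107]
tool_rot: [2.24, 2.202, 0.002]
ft_force: [-0.4, 0.3, -0.5]
grip_width: 0.518
grip_force: 20.0
```

```bash
python3 st.py
```

```text
t 13.62 pos [496.  301.4  10.7] ytool deg -1.0 ztool [ 0.001  0.    -1.   ] j [-0.77  0.37  0.21  1.85 -0.09  0.93 -0.54] w 0.518 F 19.996353993192315 ft [-0.4  0.3 -0.5]
```

>>> move_arm:
  increments: "0 0 -1 0 0 0 255;0 0 0 0 0 0 255;0 0 0 0 0 0 180;0 0 0 0 0 0 70;0 0 0 0 0 0 70;0 0 0 0 0 0 70;0 0 0 0 0 0 70;0 0 0 0 0 0 70"

```text
time: 14.28
position: [0.4954, 0.3015, 0.0094]
tool_rot: [2.24, 2.203, 0.0]
ft_force: [-1.2, 0.9, -0.1]
grip_width: 0.716
grip_force: 0.0
```

>>> move_arm:
  increments: "0 0 10 0 0 0 70;0 0 20 0 0 0 70;0 0 30 0 0 0 70;0 0 35 0 0 0 70;0 -20 35 0 0 0 70;0 -35 10 0 0 0 70;0 -35 0 0 0 0 70;0 -35 0 0 0 0 70"

```text
time: 14.95
position: [0.4961, 0.1757, 0.1517]
tool_rot: [2.238, 2.203, 0.006]
ft_force: [0.3, -0.4, -1.1]
grip_width: 0.725
grip_force: 0.0
```

>>> move_arm:
  increments: "0 -38 0 0 0 0 70;0 -38 0 0 0 0 70;0 -38 0 0 0 0 70;0 -20 0 0 0 0 70;0 0 0 0 0 0 70;0 0 0 0 0 0 70;0 0 0 0 0 0 70;0 0 0 0 0 0 70"

```text
time: 15.62
position: [0.4954, 0.0441, 0.1496]
tool_rot: [-2.237, -2.206, -0.001]
ft_force: [-0.6, 0.6, -0.8]
grip_width: 0.726
grip_force: 0.0
```

```bash
python3 st.py; python3 - <<'E'
from h import *
p=ctrl.get_image('top')
a=p['frame'][170:250,120:220,::-1]; b=p['frame'][170:250,340:440,::-1]
cv2.imwrite('pics/end.png',cv2.resize(np.hstack([a,b]),None,fx=4,fy=4))
print(grips(p,(.483,-.312)),grips(p,(.495,.335)))
E
```

```text
t 15.62 pos [495.4  44.1 149.6] ytool deg -0.8 ztool [ 0.     0.001 -1.   ] j [-0.54  0.04  0.41  1.93 -0.02  1.17 -0.14] w 0.726 F 0.0 ft [-0.6  0.6 -0.8]
(array([ 0.4775, -0.3109], dtype=float32), 'yaw', np.float32(87.3), 'sep', np.float32(0.0558), array([47, 19])) (array([0.4979, 0.3305], dtype=float32), 'yaw', np.float32(-1.1), 'sep', np.float32(0.0544), array([54, 29]))
```

View pics/end.png

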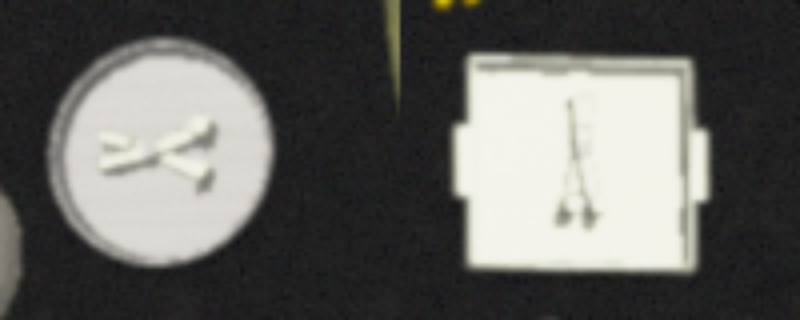

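The open, seized clamp lies centred in the dish at (157,155). The pinched clamp lies in the tray at (578,165), and the arm is clear of both.

```bash
python3 -c "
from bench import ctrl
print(ctrl.close_job())"
```

```text
the job is handed in; nothing more can be done
None
```

I handed the job in at about 16 s: the clamp that closes lies flat in the stock tray with its grips pinched together, the seized one lies flat in the repair dish, and the gripper has let go of both.

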